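# Pour tube caps from a hand scoop through a hopper's spring flap

## Task

Refill the cap hopper: pick up the hand scoop by its bridge handle and carry it level so that no cap is lost, push its nose well in through the hopper's orange spring flap, and with the nose holding the flap open tilt the scoop until all three white caps have slid into the hopper. Then draw the scoop out so that the flap swings shut, and set the empty scoop down flat on either table before letting go of it. Leave the other things where they stand.

Things in the scene. Friction and masses are not known exactly. Their poses are not given: they have to be found in the camera images.
- hopper: Fixed grey cap hopper with clear side windows, 150 deep (x) x 140 wide (y; 182 over the foot flanges) x 154 high. Origin: centre of its underside, on the table. Its x points level from the front (mouth side) into the hopper, z up. The upper front panel leans back 35 degrees from vertical; in it is the mouth, 104 wide, 62 high along the slope. Empty inside, 142 x 134, floor 4 mm up.
- mouth_lip (a point): Middle of the mouth's lower edge (a 6 mm thick steel rim), 75 mm in front of the hopper's origin, 90 mm above the table. Axes as the hopper's. The mouth's upper edge is 36 mm further in and 51 mm higher; the panel ends at the flat roof, 45 mm further in, 154 mm above the table. Before the mouth stand an open box (blue lid up to 200 mm high) on the robot's side and a blue crate (160 high) beyond.
- flap (a joint): Orange flap that closes the mouth, 100 wide x 62 high x 3 mm, hinged on a rod at the mouth's upper edge (41 mm further in than the lip, 47 mm above it). 0 = shut; grows (rad) as it swings inwards, stop at 1.5. Light spring: 0.4 N at its edge to start, 1 N wide open. Caps slip under it only if it lies on the scoop's walls: with the nose under 75 mm past the lip it hangs before the nose and stops them.
- scoop_handle (a point): Centre of the black grip bar of the loose aluminium scoop (0.12 kg). The bar, 14 thick (scoop x) x 60 wide (y) x 22 high, bridges the channel, its centre 47 mm above the scoop's underside (on the table at the start). Axes are the scoop's: x along the channel to its open nose, z up from its floor. The rear wall is 45 mm behind this point, the nose edge 185 mm ahead.
- scoop_nose (a point): Middle of the open front edge of the scoop's floor, on its upper face, 3 mm above the underside. Axes as scoop_handle. The scoop is a U channel 230 long x 60 wide: floor and walls 3 mm thick, 54 clear inside, walls 26 high falling to 18 at the nose. It is polished: caps in it begin to slide at 13 to 20 degrees of tilt.
- cap_1_center (a point): Centre (6 mm up) of a white round snap cap, 46 mm across, 12 high, 12 g, lying flat in the scoop at the rear, partly under the handle.
- cap_2_center (a point): Centre of a like cap lying in the middle of the scoop.
- cap_3_center (a point): Centre of a like cap lying before the middle of the scoop, about 98 mm behind the nose edge.
- tube_a_center (a point): Bystander: centre of a white tube, 45 across, 118 high, standing between hopper and scale.
- tube_b_center (a point): Bystander: centre of a like white tube, standing left of the hopper, nearer the robot.
- tape_center (a point): Bystander: centre of a tape roll, 102 across, 24 high, lying left of the hopper.
- die_center (a point): Bystander: centre of a small brass-coloured die insert, 22 across, 24 high, standing on the right table near the scoop.
Not all that is in view belongs to the job. Leave any yellow look-alike of the part that bears cap_1_center alone.

How it is judged (in metres and radians):
On the way, in this order (a step that is already met when the one before it is completed fails the run):
1. the scoop's nose is in the mouth and holds the flap open at least 0.5 rad (value of joint flap above 0.5 rad and x of scoop_nose in the frame of hopper between -0.065 and 0.07 m and y of scoop_nose in the frame of hopper between -0.05 and 0.05 m and z of scoop_nose in the frame of hopper between 0.03 and 0.135 m), for 0.1 s.
2. all three caps are in the hopper while the scoop's nose still holds the flap open (x of cap_1_center in the frame of hopper between -0.073 and 0.073 m and y of cap_1_center in the frame of hopper between -0.069 and 0.069 m and z of cap_1_center in the frame of hopper between 0 and 0.08 m and x of cap_2_center in the frame of hopper between -0.073 and 0.073 m and y of cap_2_center in the frame of hopper between -0.069 and 0.069 m and z of cap_2_center in the frame of hopper between 0 and 0.08 m and x of cap_3_center in the frame of hopper between -0.073 and 0.073 m and y of cap_3_center in the frame of hopper between -0.069 and 0.069 m and z of cap_3_center in the frame of hopper between 0 and 0.08 m and value of joint flap above 0.3 rad and x of scoop_nose in the frame of hopper above -0.07 m), for 0.1 s.
3. the flap is shut and the scoop is down on the table, about flat, while still held (value of joint flap below 0.1 rad and contact force between the fingers and scoop above 0.5 N and angle between scoop_handle's own z axis and vertical below 0.2 rad and height (world z) of scoop_handle between 0.042 and 0.058 m), for 0.05 s.
At the end, for the whole second after the job is handed in: All three caps lie inside the hopper (below the mouth), the flap is shut (within 0.1 rad), and the scoop stands flat and upright on a table top (within 0.1 rad, handle centre 42 to 53 mm up), released (x of cap_1_center in the frame of hopper between -0.073 and 0.073 m and y of cap_1_center in the frame of hopper between -0.069 and 0.069 m and z of cap_1_center in the frame of hopper between 0 and 0.08 m and x of cap_2_center in the frame of hopper between -0.073 and 0.073 m and y of cap_2_center in the frame of hopper between -0.069 and 0.069 m and z of cap_2_center in the frame of hopper between 0 and 0.08 m and x of cap_3_center in the frame of hopper between -0.073 and 0.073 m and y of cap_3_center in the frame of hopper between -0.069 and 0.069 m and z of cap_3_center in the frame of hopper between 0 and 0.08 m and value of joint flap below 0.1 rad and angle between scoop_handle's own z axis and vertical below 0.1 rad and height (world z) of scoop_handle between 0.042 and 0.053 m); the robot touches nothing.
It fails at once if the tape roll is pushed more than 30 mm (distance of tape_center from where it was at the start of the episode above 0.03 m).
It fails at once if the brass die is pushed more than 30 mm (distance of die_center from where it was at the start of the episode above 0.03 m).
It fails at once if the tube by the scale is pushed more than 30 mm (distance of tube_a_center from where it was at the start of the episode above 0.03 m).
It fails at once if the tube left of the hopper is pushed more than 30 mm (distance of tube_b_center from where it was at the start of the episode above 0.03 m).
It also fails if it takes over 72 s, if anything falls off the work surface, if the arm or the gripper's body presses on something with over 40 N, if the wrist force passes 120 N, or if a joint passes its speed limit or range.

## Robot

A 7-joint arm with a two-finger parallel gripper is mounted at the origin on a cart in front of the work surface, level with it; the furniture and walls round the work are solid. World frame = base frame: x ahead of the robot, y to its left, z up, the work surface at z = 0. Lengths are in mm, angles in rad, forces in N, time in s.
With the tool pointing down it reaches from about 400 to 875 mm from the base axis. Payload 4.4 kg.
Tool frame: the origin (TCP) lies where the fingers leave the gripper's body, on its centre line; the fingertips stand 73 mm ahead of it and the grasp point (between the pads) lies 54 mm ahead of it; z points along the fingers, y is the line along which they close (so a half turn about z gives the same grasp; the last joint's range is limited). The gripper opens to 85 mm and grips with 20 to 120 N. Pads are 22 mm wide; open, the fingers measure 114 mm over their backs; the gripper's body (76 mm by 85 mm) begins 54 mm behind the grasp point. The pads swing forward as they close: fully open they stand 13 mm farther back than shut.
Start: joints at [1.245, 0.628, 0.038, 1.517, -0.027, 0.996, -0.02], TCP at [167.001, -628.194, 303.913] pointing down, gripper open.
Joint ranges: [-3.06, 3.06], [-0.37, 2.12], [-1.25, 1.32], [0.18, 2.47], [-1.1, 4.24], [0.23, 1.98], [-2.94, 2.94]. Speed limits (rad/s): [2.57, 2.57, 3.14, 3.14, 3.14, 3.14, 3.14].

## Interface

Orientations are given as [roll, pitch, yaw] about the fixed x, y, z axes, in that order (R = Rz(yaw) Ry(pitch) Rx(roll)).
In Python, from cell import ctrl gives the robot as it stands.
- The arm moves only by the tool send_rows, never from a script. Its argument "rows" is a list that holds one entry, the list of rows, each a list of 6 numbers: the shift along the tool's x, y, z in cm, then the turn, a rotation vector about the tool's x, y, z in rad. In form: [[[tx, ty, tz, wx, wy, wz], ...]]. A call has 1 to 10 rows; each row is the pose to reach, as a shift and turn from the pose commanded when the call began, along the tool's axes at that moment; what a row does not reach only later rows make up. A row lasts 1/10 s, in which the tool goes at most 50 mm and 8.59 degrees, less where a joint would pass 70% of its speed; a pose out of reach is approached as far as the arm can. A call with a gripper value outside its range is refused whole. "grip" is the closure in counts, from 0 (fully open) to 255 (shut), set as the call begins (left out, the last holds). The fingers move at their own pace and stop on an object; the grip force is fixed at half the most. Time passes only in rows, so rows that repeat a pose let the fingers close. It gives the time, the measured TCP pose, the force, the opening and the grip force at its end, in the units of the state.
- ctrl.read_state(): the state, without advancing time (a new reading comes with each control period).
- ctrl.get_image(name): name is "scene" or "side" or "wrist"; returns a dict with "pixels" (420x560x3 uint8, red, green, blue), "fx", "fy", "cx", "cy" (pixels), "extrinsics" (4x4, takes a point from camera to world coordinates); the wrist camera has in their place "mount" (4x4, takes a point from camera to tool coordinates, whose origin is the TCP and whose axes are the flange's). Camera axes: x right, y up, looking along -z (the intrinsics and any distortion apply to the point x, -y, -z); pixel columns grow to the right and rows downward; lengths in mm; the calibration is good to about 2 mm. The wrist camera is an equidistant fisheye: a pixel r from the principal point sees the ray r / f radians off the axis. A picture is of the moment at which its call begins: read the wrist's pose just before it. There is no depth.
- ctrl.finish_job(): hands the job in; it is judged then, once.
The state is a dict: "clock": time; "qpos": joint angles; "qd": joint speeds; "tau": joint torques, N m; "eef_pos": TCP position; "tool_rot": TCP orientation; "force": force on the tool from outside, world axes, zero at the start; "torque": the same for the moment, N m; "width": finger opening in mm; "gripper_force": force on a finger pad.
Only numpy, scipy, OpenCV 4.12 (cv2) and the standard library are available. Lean on these libraries where they do the work, as an engineer would, in place of code of your own. Each camera call takes 0.05 s, during which the arm holds its last target. There are 200 camera calls.

## Working session

There is one attempt and no reset: what is moved stays moved. The work goes in short steps, Python scripts to look and compute and a tool call to move; the robot and the scene stay as the last step left them, time stands still between calls to the robot, and variables do not carry over. Pictures are saved under pics/ and viewed, at most 10 in all, crops included, and the job is handed in when it is done.

Besides the shell and the picture viewer there is one more tool, called after ">>>" as name([rows], argument=value, ...), one row to a line, values as JSON. send_rows: Moves the arm, as the interface text tells. Its arguments: {"type":"object","properties":{"rows":{"type":"array","items":{"type":"array","items":{"type":"array","items":{"type":"number"}}}},"grip":{"type":"number"}},"required":["rows"]}

```bash
mkdir -p pics; ls; python3 - <<'E'
from cell import ctrl
import cv2
s=ctrl.read_state()
print(s)
for n in ("scene","side","wrist"):
    d=ctrl.get_image(n)
    cv2.imwrite(f"pics/{n}0.png",d["pixels"][:,:,::-1])
    print(n,{k:v for k,v in d.items() if k!="pixels"})
E
```

```text
pics
{'clock': 0.0, 'qpos': array([ 1.24515886,  0.62933174,  0.03841558,  1.51839882, -0.02703448,
        0.99630338, -0.02001623]), 'qd': array([ 0.00125365,  0.0013424 , -0.00097627, -0.00058484, -0.00064046,
       -0.00130902, -0.00032242]), 'tau': array([ 5.05812768e-04, -5.63410807e+01,  1.22610256e+00, -1.93440092e+01,
        1.09493229e-02,  1.05932675e-02,  2.77607262e-05]), 'eef_pos': array([ 166.92147957, -627.68045269,  302.98793911]), 'tool_rot': array([-3.13966793e+00, -1.89825479e-05,  2.59823098e-01]), 'force': array([ 0.11586628, -0.4563259 , -0.27540788]), 'torque': array([0.04122744, 0.03018068, 0.00937272]), 'gripper_force': 0.0, 'width': 85.20414948316308}
scene {'fx': 506.22593119275746, 'fy': 506.22593119275746, 'cx': 268.0164864220644, 'cy': 212.1106447810817, 'extrinsics': array([[ 9.40837393e-01, -2.63343732e-01,  2.13248864e-01,
         8.97065292e+02],
       [ 3.38836098e-01,  7.38339844e-01, -5.83133238e-01,
        -8.60616582e+02],
       [-3.88564945e-03,  6.20889968e-01,  7.83888097e-01,
         1.43759664e+03],
       [ 0.00000000e+00,  0.00000
[... 279 characters left out ...]
45e-02,  4.75241658e-01, -8.79573010e-01,
        -8.41581056e+02],
       [ 5.25568754e-03,  8.79723677e-01,  4.75456233e-01,
         6.42167770e+02],
       [ 0.00000000e+00,  0.00000000e+00,  0.00000000e+00,
         1.00000000e+00]])}
wrist {'fx': 325.19226210127806, 'fy': 325.19226210127806, 'cx': 283.1655803895702, 'cy': 216.15768011831324, 'mount': array([[ 1.98179289e-04,  9.51471271e-01,  3.07737520e-01,
         7.86599671e+01],
       [ 9.99999454e-01, -5.04423771e-04,  9.15603485e-04,
        -6.09972259e-01],
       [ 1.02640053e-03,  3.07737171e-01, -9.51470851e-01,
        -6.94518109e+01],
       [ 0.00000000e+00,  0.00000000e+00,  0.00000000e+00,
         1.00000000e+00]])}
```

```bash
python3 - <<'E'
import cv2
for n in ("scene","side","wrist"):
    im=cv2.imread(f"pics/{n}0.png"); cv2.imwrite(f"pics/{n}0b.png",cv2.resize(im,(800,600),interpolation=cv2.INTER_CUBIC))
E
```

```text
(no output)
```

View pics/scene0b.png

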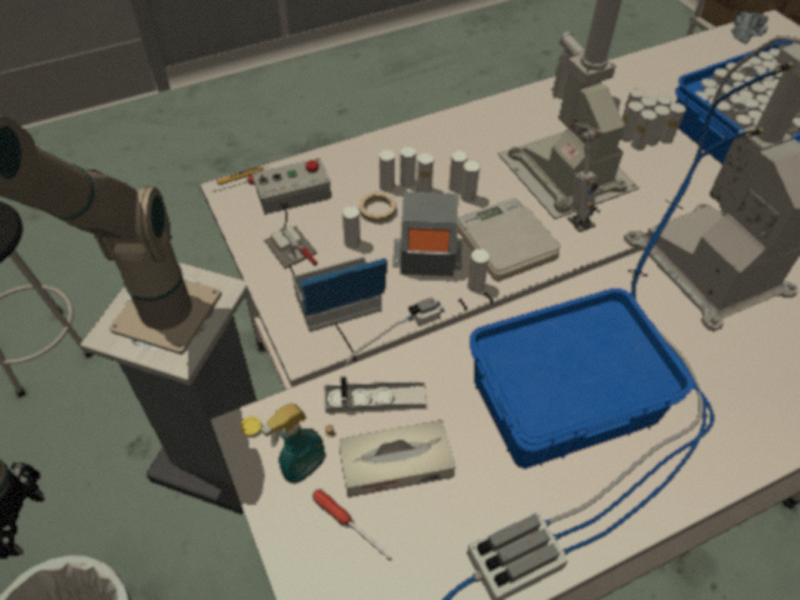

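View pics/side0b.png

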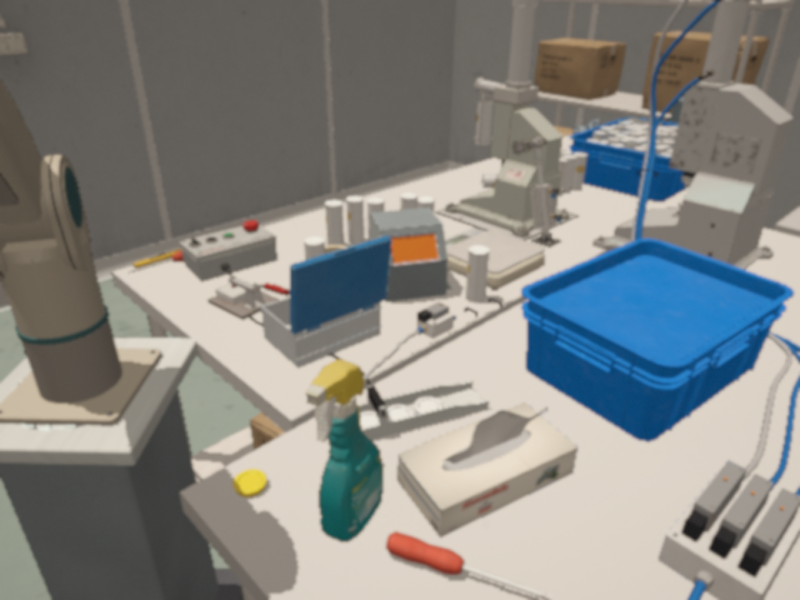

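View pics/wrist0b.png

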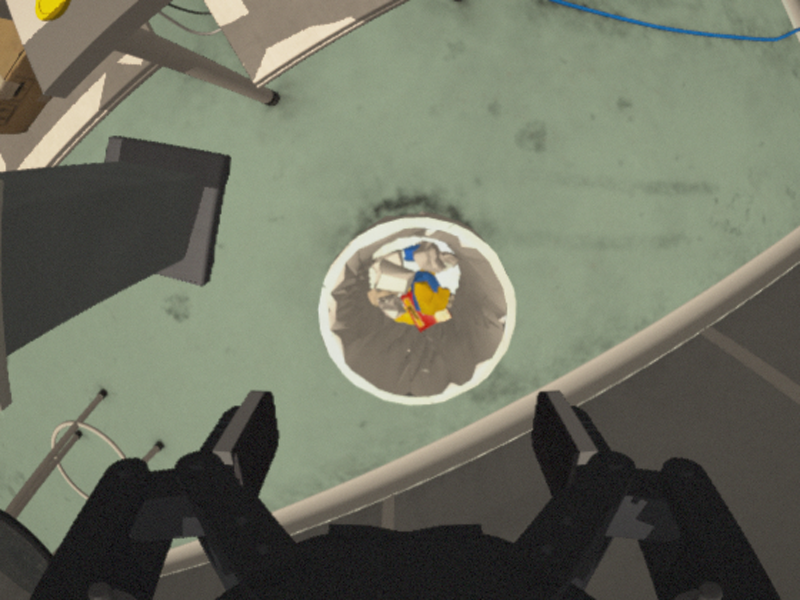

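```bash
cat > h.py <<'E'
import numpy as np, cv2
from scipy.spatial.transform import Rotation as R
from cell import ctrl
def ray(d,u,v):
    E=d["extrinsics"]; p=np.array([(u-d["cx"])/d["fx"],-(v-d["cy"])/d["fy"],-1])
    return E[:3,3],E[:3,:3]@p
def pz(d,u,v,z):
    o,r=ray(d,u,v); return o+r*(z-o[2])/r[2]
def proj(d,P):
    E=d["extrinsics"]; q=(np.asarray(P,float)-E[:3,3])@E[:3,:3]
    return np.array([d["cx"]+d["fx"]*q[...,0]/-q[...,2], d["cy"]-d["fy"]*q[...,1]/-q[...,2]]).T
def wcam():
    s=ctrl.read_state(); d=ctrl.get_image("wrist")
    T=np.eye(4); T[:3,:3]=R.from_euler('xyz',s["tool_rot"]).as_matrix(); T[:3,3]=s["eef_pos"]
    d["extrinsics"]=T@d["mount"]; return d
def wpz(d,u,v,z):
    x=np.array([u-d["cx"],v-d["cy"]])/d["fx"]; t=np.hypot(*x); n=x/max(t,1e-9)
    r=d["extrinsics"][:3,:3]@np.array([np.sin(t)*n[0],-np.sin(t)*n[1],-np.cos(t)])
    o=d["extrinsics"][:3,3]; return o+r*(z-o[2])/r[2]
def wproj(d,P):
    E=d["extrinsics"]; q=(np.asarray(P,float)-E[:3,3])@E[:3,:3]
    rr=np.hypot(q[...,0],q[...,1]); t=np.arctan2(rr,-q[...,2])
    return np.array([d["cx"]+d["fx"]*t*q[...,0]/rr, d["cy"]-d["fx"]*t*q[...,1]/rr]).T
E
cat >> h.py <<'E'
def crop(im,x0,x1,y0,y1,s):
    c=cv2.resize(im[y0:y1,x0:x1],None,fx=s,fy=s,interpolation=cv2.INTER_CUBIC)
    for x in range(-(-x0//20)*20,x1,20): cv2.putText(c,str(x),(int((x+.5-x0)*s)-10,10),0,.35,(0,0,255),1); cv2.line(c,(int((x+.5-x0)*s),12),(int((x+.5-x0)*s),18),(0,0,255),1)
    for y in range(-(-y0//20)*20,y1,20): cv2.putText(c,str(y),(0,int((y+.5-y0)*s)+4),0,.35,(0,0,255),1); cv2.line(c,(24,int((y+.5-y0)*s)),(30,int((y+.5-y0)*s)),(0,0,255),1)
    return c
E
python3 - <<'E'
from h import *
a=crop(cv2.imread("pics/scene0.png"),215,345,125,300,3.4)
b=crop(cv2.imread("pics/side0.png"),245,345,140,315,3.4)
cv2.imwrite("pics/c1.png",np.hstack([a,b]))
E
```

```text
(no output)
```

View pics/c1.png

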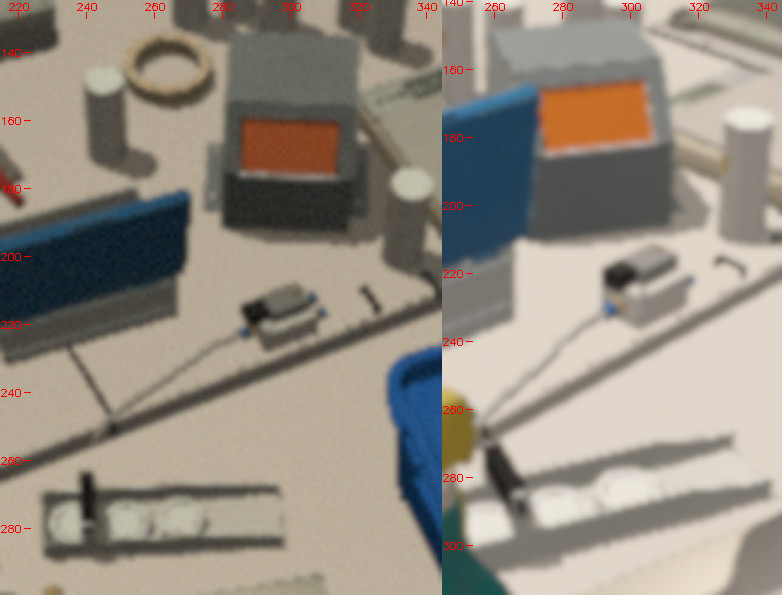

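```bash
python3 - <<'E'
from h import *
from scipy.optimize import least_squares
S=ctrl.get_image("scene");D=ctrl.get_image("side")
c=lambda l,x0,y0:[(x0+a/3.4-.5,y0+b/3.4-.5) for a,b in l]
sc=lambda l:c(l,215,125); sd=lambda l:c([(a-442,b) for a,b in l],245,140)
HL=[(-39,50,141),(-39,-50,141),(-73,50,89),(-73,-50,89)]
hop=[(S,HL+[(-75,70,0),(-75,-70,0)],sc([(243,118),(340,125),(238,170),(336,178),(222,225),(350,233)])),
     (D,HL+[(-75,-70,0)],sd([(540,90),(645,80),(545,155),(653,135),(672,226)]))]
# scoop local, origin handle centre ground
scp=[(S,[(-45,-30,0),(185,-30,0),(-45,30,26),(185,30,18)],sc([(45,558),(284,548),(42,492),(281,486)])),
     (D,[(185,-30,18),(185,30,18)],sd([(770,484),(733,437)]))]
def fit(data,x0):
    def f(p):
        r=[]
        Rz=R.from_euler('z',p[2]).as_matrix()
        for d,L,px in data:
            r.append((proj(d,np.array(L,float)@Rz.T+[p[0],p[1],0])-px).ravel())
        return np.concatenate(r)
    s=least_squares(f,x0); print(s.x.round(3)); print(f(s.x).reshape(-1,2).round(1).tolist())
fit(hop,[600,100,1.57]);fit(scp,[550,-300,0.1])
for p in sc([(72,522),(128,520),(180,517)]): print('cap',pz(S,*p,15).round(0))
for p in sc([(105,80)]): print('tubeb',pz(S,*p,118).round(0))
for p in sc([(412,184)]): print('tubea',pz(S,*p,118).round(0))
print('lid',[pz(S,*p,200).round(0) for p in sc([(188,195),(0,240)])])
print('box base right',[pz(S,*p,0).round(0) for p in sc([(178,312),(8,362)])])
print('die',pz(S,328*.7,430*.7,24).round(0))
print('crate',[pz(S,u*.7,v*.7,160).round(0) for u,v in [(472,338),(632,292),(692,382),(520,445)]])
print('tissue',[pz(S,u*.7,v*.7,60).round(0) for u,v in [(340,437),(447,423)]],'spray',pz(S,285*.7,415*.7,200).round(0))
E
```

```text
[560.865 405.248   1.838]
[[0.2, -0.6], [-0.2, -1.1], [0.8, 1.1], [-0.2, 0.2], [-0.4, 1.1], [-0.6, 0.9], [-0.6, -1.9], [-0.0, -1.8], [0.5, -0.9], [0.3, 1.8], [-0.1, 0.0]]
[ 5.17568e+02 -8.99070e+01  3.82000e-01]
[[-1.2, 0.3], [-0.5, 0.8], [-0.6, -0.4], [-0.7, 0.4], [1.3, -1.0], [0.6, -1.7]]
cap [504. -95.  15.]
cap [553. -75.  15.]
cap [599. -55.  15.]
tubeb [357. 377. 118.]
tubea [711. 342. 118.]
lid [array([523., 181., 200.]), array([375.,  68., 200.])]
box base right [array([508., 189.,   0.]), array([365.,  69.,   0.])]
die [ 520. -183.   24.]
crate [array([764.,  64., 160.]), array([1073.,  310.,  160.]), array([1223.,  109.,  160.]), array([ 921., -153.,  160.])]
tissue [array([ 559., -207.,   60.]), array([763., -99.,  60.])] spray [ 475. -265.  200.]
```

```bash
cat >> h.py <<'E'
def Rt(yaw,pitch=0):
    # tool pose down, tool y along heading (yaw = heading angle of scoop x); pitch>0 = nose down
    h=yaw; X=np.array([-np.sin(h),np.cos(h),0]); Y=np.array([np.cos(h),np.sin(h),0]); Z=[0,0,-1.]
    M=np.array([X,Y,Z]).T
    return R.from_rotvec(X*pitch).as_matrix()@M   # rot about scoop y (left) by +pitch -> nose down
def conv(p0,R0,p1,R1):
    return np.r_[R0.T@(np.array(p1)-p0)/10, R.from_matrix(R0.T@R1).as_rotvec()].round(3)
def now():
    s=ctrl.read_state(); return s["eef_pos"],R.from_euler('xyz',s["tool_rot"]).as_matrix(),s
E
python3 - <<'E'
from h import *
p,M,s=now(); p=np.array([167,-628.2,303.9])
M1=Rt(.382)
print(conv(p,M,[300,-420,380],M1),conv(p,M,[500,-90,330],M1))
E
```

```text
[ 1.8201e+01 -1.6712e+01 -7.5960e+00 -1.0000e-03 -1.0000e-03 -1.6930e+00] [ 4.6005e+01 -4.3465e+01 -2.5750e+00 -1.0000e-03 -1.0000e-03 -1.6930e+00]
```

>>> send_rows([
  [[4, -4, -5, 0, 0, -0.15], [9, -8, -8, 0, 0, -0.3], [14, -13, -8, 0, 0, -0.45], [18, -17, -8, 0, 0, -0.6], [23, -21, -8, 0, 0, -0.75], [27, -26, -8, 0, 0, -0.9], [32, -30, -8, 0, 0, -1.05], [37, -35, -7, 0, 0, -1.2], [41, -39, -5, 0, 0, -1.35], [46, -43.5, -2.6, 0, 0, -1.5]],
], grip=100)

```text
clock: 1.25
eef_pos: [419.2, -220.0, 363.1]
tool_rot: [3.14, 0.002, 1.766]
force: [0.5, -1.3, 0.2]
width: 51.9
gripper_force: 0.0
```

```bash
python3 - <<'E'
from h import *
p,M,s=now(); print(p,s["tool_rot"],s["qpos"],s["width"],s["clock"])
print(conv(p,M,[500,-90,330],Rt(.382)))
E
```

```text
[ 419.17113282 -220.04913801  363.1009605 ] [3.14009827e+00 1.61413005e-03 1.76559908e+00] [ 0.75943394  0.32691068 -0.44475619  1.90403159  0.17202639  0.94547412
  0.42919209] 51.88781343033163 1.25
[ 1.1200e+01  1.0442e+01  3.3080e+00  1.0000e-03  2.0000e-03 -1.8700e-01]
```

>>> send_rows([
  [[4, 4, 1, 0, 0, -0.09], [8, 7, 2, 0, 0, -0.19], [11.2, 10.4, 3.3, 0, 0, -0.19], [11.2, 10.4, 3.3, 0, 0, -0.19], [11.2, 10.4, 3.3, 0, 0, -0.19], [11.2, 10.4, 3.3, 0, 0, -0.19]],
])

```text
clock: 1.85
eef_pos: [498.8, -93.5, 329.5]
tool_rot: [-3.14, 0.001, 1.948]
force: [0.5, -0.4, -0.3]
width: 52.2
gripper_force: 0.0
```

```bash
python3 - <<'E'
from h import *
d=wcam(); p,M,s=now(); print(p,s["tool_rot"],s["qpos"],s["clock"])
im=d["pixels"][:,:,::-1].copy(); cv2.imwrite("pics/w1raw.png",im)
np.savez("w1.npz",**{k:v for k,v in d.items() if k!="pixels"})
# predicted nose / rear / handle
h=np.array([517.6,-89.9]);x=np.array([np.cos(.382),np.sin(.382)])
for a,z in ((185,3),(-45,26),(0,58)): print(a,wproj(d,np.r_[h+a*x,z]).round(1))
cv2.imwrite("pics/w1.png",crop(im,0,560,0,420,1.42))
E
```

```text
[498.68090068 -94.04860304 329.66215686] [-3.14055361e+00  9.76120948e-04  1.94700765e+00] [ 0.48342743  0.4283614  -0.49897048  1.86643484  0.25606631  0.91053218
  0.24007903] 1.9
185 [435.8 184. ]
-45 [261.4 186.2]
0 [301.1 192.4]
```

View pics/w1.png

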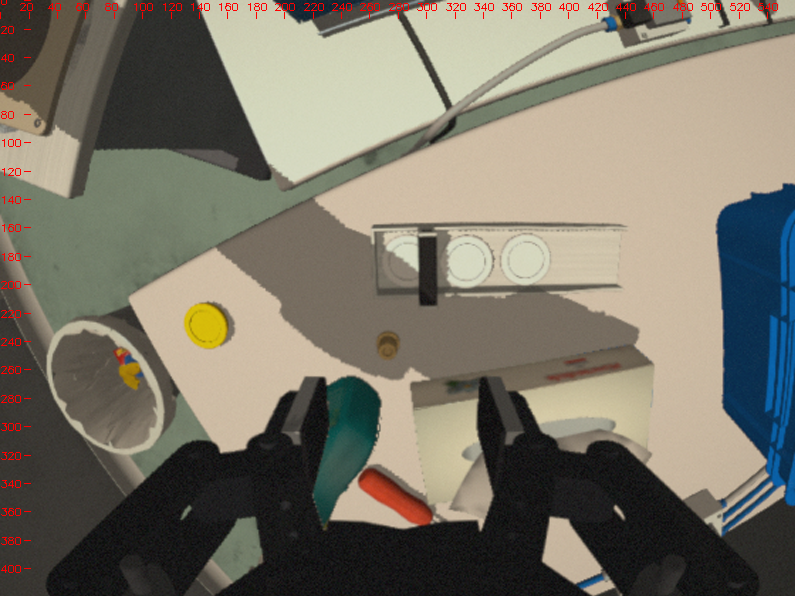

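```bash
python3 - <<'E'
from h import *
from scipy.optimize import least_squares
d=dict(np.load("w1.npz"))
print('cam',d["extrinsics"][:3,3].round(0),'nadir',wproj(d,d["extrinsics"][:3,3]*[1,1,0]+[.01,0,0]))
L=np.array([(-7,-30,58),(7,-30,58),(185,-30,18),(-45,-30,26),(185,30,18),(-45,30,26),(-7,30,58),(7,30,58)],float)
px=np.array([(419,305),(436.5,305),(621,288),(376,293),(627,227),(373,224),(418.5,230),(436.5,230)])/1.42-.5
def f(p): return (wproj(d,L@R.from_euler('z',p[2]).as_matrix().T+[p[0],p[1],0])-px).ravel()
s=least_squares(f,[517,-90,.38]);print(s.x,f(s.x).reshape(-1,2).round(1).tolist())
for u,v in ((405,260),(467.5,261),(525.5,259)): print(wpz(d,u/1.42-.5,v/1.42-.5,15).round(1))
print('die',wpz(d,388/1.42,340/1.42,24).round(1))
x,y,h=s.x
p,M,_=now(); print(conv(p,M,[x,y,170],Rt(h)),conv(p,M,[x,y,103],Rt(h)))
E
```

```text
cam [470. -20. 399.] nadir [283.88377782 114.90413902]
[ 5.15643407e+02 -8.55482001e+01  3.92547182e-01] [[0.0, 0.5], [0.4, 0.3], [1.9, 1.4], [-2.3, 1.3], [2.0, -0.8], [-1.8, -0.0], [0.0, -0.9], [0.6, -1.0]]
[500.6 -94.8  15. ]
[550.5 -75.6  15. ]
[597.1 -54.4  15. ]
die [ 513.3 -165.    24. ]
[ 1.8300e-01  1.9070e+00  1.5964e+01 -1.0000e-03  1.0000e-03 -1.6000e-02] [ 1.9000e-01  1.9130e+00  2.2664e+01 -1.0000e-03  1.0000e-03 -1.6000e-02]
```

>>> send_rows([
  [[0, 1, 4, 0, 0, 0.01], [-0.05, 1.8, 8, 0, 0, -0.016], [-0.05, 1.8, 12, 0, 0, -0.016], [-0.05, 1.8, 15, 0, 0, -0.016], [-0.05, 1.8, 17, 0, 0, -0.016], [-0.05, 1.8, 17, 0, 0, -0.016], [-0.05, 1.8, 17, 0, 0, -0.016]],
])

```text
clock: 2.6
eef_pos: [516.2, -87.4, 160.2]
tool_rot: [3.142, 0.001, 1.964]
force: [-0.9, -0.4, 0.7]
width: 52.2
gripper_force: 0.0
```

```bash
python3 - <<'E'
from h import *
d=wcam(); p,M,s=now(); print(p,s["tool_rot"],s["clock"])
im=d["pixels"][:,:,::-1].copy()
cv2.imwrite("pics/w2.png",crop(im,0,560,0,420,1.42))
E
```

```text
[516.77766197 -87.06477001 160.76021866] [3.14013748e+00 1.29259007e-03 1.96396627e+00] 2.65
```

View pics/w2.png

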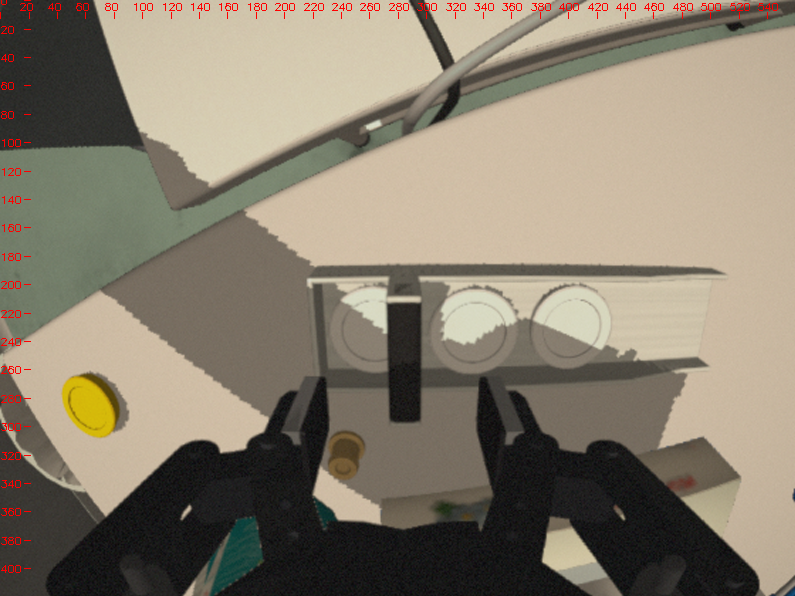

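```bash
python3 - <<'E'
from h import *
d=wcam(); p,M,s=now()
A=[wpz(d,u/1.42-.5,v/1.42-.5,58) for u,v in ((387.5,300),(421,300),(389.5,421.5),(420.5,421.5))]
A=np.array(A);print(A.round(1),A.mean(0)); c=A.mean(0)
a=A[:2].mean(0)-A[2:].mean(0); print('len',np.hypot(*a[:2]),'heading',np.arctan2(a[1],a[0])-np.pi/2)
print(conv(p,M,[c[0],c[1],102],Rt(.393)))
E
```

```text
[[ 501.1  -64.4   58. ]
 [ 513.1  -59.4   58. ]
 [ 522.4 -115.3   58. ]
 [ 534.9 -110.2   58. ]] [517.86697136 -87.3300396   58.        ]
len 55.19915892743317 heading 0.4004816907633342
[-6.800e-02  4.300e-02  5.906e+00  2.000e-03  2.000e-03  1.000e-03]
```

>>> send_rows([
  [[0, 0.05, 2, 0, 0, 0], [0, 0.05, 4, 0, 0, 0], [0, 0.05, 5.3, 0, 0, 0], [0, 0.05, 5.8, 0, 0, 0], [0, 0.05, 5.8, 0, 0, 0], [0, 0.05, 5.8, 0, 0, 0]],
])

```text
clock: 3.3
eef_pos: [517.3, -85.8, 102.3]
tool_rot: [3.14, 0.001, 1.966]
force: [-0.2, -1.1, -0.5]
width: 51.6
gripper_force: 0.0
```

>>> send_rows([
  [[0, 0, 0, 0, 0, 0], [0, 0, 0, 0, 0, 0], [0, 0, 0, 0, 0, 0], [0, 0, 0, 0, 0, 0], [0, 0, 0, 0, 0, 0], [0, 0, 0, 0, 0, 0]],
], grip=255)

```text
clock: 3.9
eef_pos: [517.1, -85.8, 102.2]
tool_rot: [3.141, 0.001, 1.966]
force: [-0.8, 0.2, 5.5]
width: 13.2
gripper_force: 59.6
```

>>> send_rows([
  [[0, 0, -0.3, 0, 0, 0], [0, 0, -1, 0, 0, 0], [0, 0, -2.5, 0, 0, 0], [0, 0, -5, 0, 0, 0], [0, 0, -8, 0, 0, 0], [0, 0, -11.5, 0, 0, 0], [0, 0, -15, 0, 0, 0], [0, 0, -18.5, 0, 0, 0], [0, 0, -21, 0, 0, 0], [0, 0, -22, 0, 0, 0]],
])

```text
clock: 4.9
eef_pos: [517.4, -85.7, 324.2]
tool_rot: [3.138, 0.002, 1.966]
force: [0.5, -0.4, -2.6]
width: 12.6
gripper_force: 58.6
```

```bash
python3 - <<'E'
from h import *
p,M,s=now(); print(p,s["tool_rot"],s["width"],s["gripper_force"])
h0=.395;dh=1.838-h0; a=p; b=np.array([640,100,p[2]])
from numpy import *
for n in (20,):
    for k in range(1,n+1):
        t=k/n; q=t*t*t*(10-15*t+6*t*t)
        c=conv(a,M,a+(b-a)*q,Rt(h0+dh*q)); print(k,c)
E
```

```text
[517.40098463 -85.73150833 324.22359111] [3.13811748e+00 2.24158110e-03 1.96564039e+00] 12.636041518873006 58.55669617652893
1 [ 0.014  0.021  0.     0.003  0.002 -0.002]
2 [ 0.106  0.158  0.     0.003  0.002 -0.013]
3 [ 0.331  0.491  0.001  0.003  0.002 -0.039]
4 [ 0.72   1.069  0.002  0.003  0.002 -0.084]
5 [ 1.287  1.911  0.004  0.003  0.002 -0.15 ]
6 [ 2.027e+00  3.011e+00  6.000e-03  3.000e-03  3.000e-03 -2.350e-01]
7 [ 2.923e+00  4.341e+00  9.000e-03  3.000e-03  3.000e-03 -3.400e-01]
8 [ 3.945e+00  5.860e+00  1.200e-02  3.000e-03  3.000e-03 -4.580e-01]
9 [ 5.057e+00  7.511e+00  1.500e-02  3.000e-03  3.000e-03 -5.870e-01]
10 [ 6.214e+00  9.230e+00  1.800e-02  3.000e-03  3.000e-03 -7.220e-01]
11 [ 7.371e+00  1.095e+01  2.200e-02  2.000e-03  4.000e-03 -8.560e-01]
12 [ 8.4830e+00  1.2601e+01  2.5000e-02  2.0000e-03  4.0000e-03 -9.8500e-01]
13 [ 9.505e+00  1.412e+01  2.800e-02  2.000e-03  4.000e-03 -1.104e+00]
14 [ 1.0401e+01  1.5450e+01  3.0000e-02  2.0000e-03  4.0000e-03 -1.2080e+00]
15 [ 1.1142e+01  1.6550e+01  3.3000e-02  2.0000e-03  4.0000e-03 -1.2940e+00]
16 [ 1.1708e+01  1.7392e+01  3.4000e-02  1.0000e-03  4.0000e-03 -1.3600e+00]
17 [ 1.2097e+01  1.7970e+01  3.5000e-02  1.0000e-03  4.0000e-03 -1.4050e+00]
18 [ 1.2322e+01  1.8303e+01  3.6000e-02  1.0000e-03  4.0000e-03 -1.4310e+00]
19 [ 1.2414e+01  1.8440e+01  3.6000e-02  1.0000e-03  4.0000e-03 -1.4410e+00]
20 [ 1.2428e+01  1.8461e+01  3.6000e-02  1.0000e-03  4.0000e-03 -1.4430e+00]
```

>>> send_rows([
  [[0.06, 0.09, 0, 0, 0, -0.007], [0.37, 0.55, 0, 0, 0, -0.043], [1, 1.5, 0, 0, 0, -0.115], [2, 2.95, 0, 0, 0, -0.23], [3.1, 4.6, 0, 0, 0, -0.36], [4.2, 6.25, 0, 0, 0, -0.49], [5.2, 7.7, 0, 0, 0, -0.605], [5.83, 8.65, 0, 0, 0, -0.677], [6.14, 9.1, 0, 0, 0, -0.713], [6.2, 9.2, 0, 0, 0, -0.72]],
])

```text
clock: 5.9
eef_pos: [577.5, 7.6, 320.0]
tool_rot: [-3.141, -0.003, 2.688]
force: [-0.2, 0.1, -1.5]
width: 13.0
gripper_force: 58.6
```

>>> send_rows([
  [[-0.01, 0.11, 0, 0, 0, -0.007], [-0.08, 0.66, 0, 0, 0, -0.043], [-0.22, 1.76, 0, 0, 0, -0.115], [-0.45, 3.5, 0, 0, 0, -0.23], [-0.7, 5.5, 0, 0, 0, -0.36], [-0.95, 7.5, 0, 0, 0, -0.49], [-1.18, 9.25, 0, 0, 0, -0.605], [-1.32, 10.35, 0, 0, 0, -0.677], [-1.39, 10.9, 0, 0, 0, -0.713], [-1.4, 11, 0, 0, 0, -0.72]],
])

```text
clock: 6.9
eef_pos: [638.9, 99.7, 321.4]
tool_rot: [3.141, -0.0, -2.877]
force: [-0.1, -0.0, -2.0]
width: 12.9
gripper_force: 58.6
```

```bash
python3 - <<'E'
from h import *
d=wcam(); p,M,s=now(); print(p,s["tool_rot"],s["qpos"],s["width"],s["clock"])
im=d["pixels"][:,:,::-1].copy(); np.savez("w3.npz",**{k:v for k,v in d.items() if k!="pixels"})
cv2.imwrite("pics/w3.png",crop(im,0,560,0,420,1.42))
E
```

```text
[638.77189604  99.24906799 321.40832521] [-3.14127869e+00 -3.27231003e-04 -2.87756151e+00] [ 0.26451725  0.73065617 -0.84671825  1.49122494  0.57158929  1.17981174
  1.1588103 ] 12.964336549051135 6.95
```

View pics/w3.png

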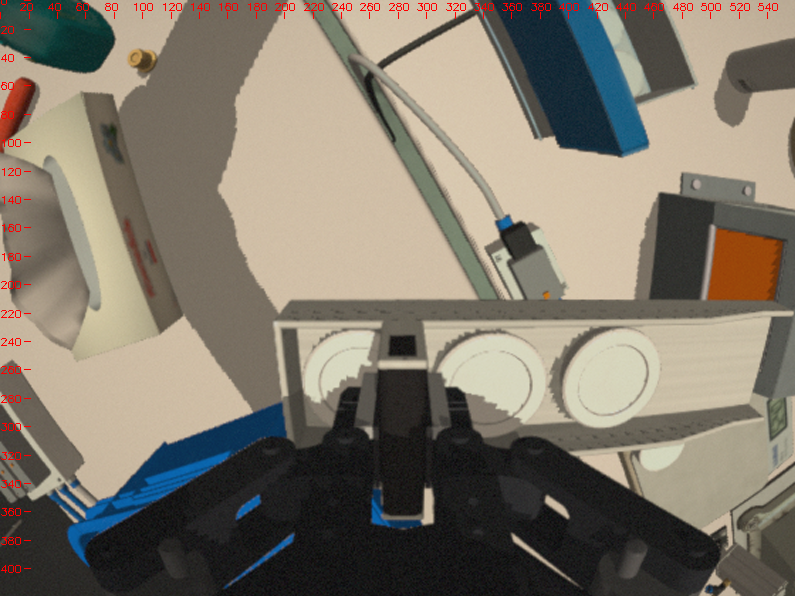

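```bash
python3 - <<'E'
from h import *
d=dict(np.load("w3.npz"))
W=lambda u,v,z:wpz(d,u/1.42-.5,v/1.42-.5,z)
a=W(711,226,90);b=W(707,299,90);print(a,b,'heading',np.arctan2(*(a-b)[1::-1])-np.pi/2)
Rz=R.from_euler('z',1.838).as_matrix()
for n,l in (('lip+52',(-75,52,90)),('lip0',(-75,0,90)),('up+50',(-39,52,141)),('fb',(-75,70,0)),('flange',(-75,91,3)),('flangeback',(75,91,3)),('knee',(-75,70,85)),('roof',(-30,70,154))):
    print(n,((wproj(d,Rz@np.array(l)+[561,405,0])+.5)*1.42).round(0))
for u,v in ((682,174),(755,180)): print(W(u,v,3))
# scoop nose in tool frame
T=d["extrinsics"]@np.linalg.inv(d["mount"])
print('scoop pts z', T[2,3]-101)
for n,l in (('L nose top',(185,30,18)),('R nose top',(185,-30,18)),('L rear top',(-45,30,26)),('R rear top',(-45,-30,26)),('bar L',(-7,30,58)),('barR',(7,-30,58))):
    q=np.array([l[1],l[0],101-l[2]]); P=T[:3,:3]@q+T[:3,3]
    print(n,((wproj(d,P)+.5)*1.42).round(0))
E
```

```text
[530.66772767 316.4642943   90.        ] [585.42656833 338.23514881  90.        ] heading -4.3339731571948805
lip+52 [713. 227.]
lip0 [704. 292.]
up+50 [787. 243.]
fb [659. 193.]
flange [662. 171.]
flangeback [771. 188.]
knee [712. 203.]
roof [810. 222.]
[486.81425648 331.78097148   3.        ]
[455.24562386 426.21318051   3.        ]
scoop pts z 220.39939271690537
L nose top [798. 307.]
R nose top [766. 420.]
L rear top [268. 314.]
R rear top [286. 459.]
bar L [374. 352.]
barR [422. 519.]
```

>>> send_rows([
  [[0, 0.1, 0.3, 0, 0, 0], [0, 0.3, 1, 0, 0, 0], [-0.1, 0.6, 2.5, 0, 0, 0], [-0.2, 1, 4.5, 0, 0, 0], [-0.3, 1.5, 6.5, 0, 0, 0], [-0.4, 2, 8.5, 0, 0, 0], [-0.4, 2.5, 10.5, 0, 0, 0], [-0.4, 2.8, 11.6, 0, 0, 0], [-0.4, 3.0, 12.1, 0, 0, 0], [-0.4, 3.06, 12.1, 0, 0, 0]],
])

```text
clock: 7.95
eef_pos: [634.3, 130.2, 199.9]
tool_rot: [3.141, -0.001, -2.877]
force: [0.2, 0.0, -1.4]
width: 13.0
gripper_force: 58.6
```

```bash
python3 - <<'E'
from h import *
p,M,s=now(); print(p,s["tool_rot"],s["force"],s["clock"])
S=ctrl.get_image("scene");D=ctrl.get_image("side")
a=crop(S["pixels"][:,:,::-1].copy(),255,375,130,260,4.5)[:590];b=crop(D["pixels"][:,:,::-1].copy(),240,345,120,260,2.4)
b=cv2.copyMakeBorder(b,0,a.shape[0]-b.shape[0],0,0,cv2.BORDER_CONSTANT)
cv2.imwrite("pics/s2.png",np.hstack([a,b])[:, :800])
l=np.array([580.8,332.7]);h=np.array([np.cos(1.838),np.sin(1.838)])
r=l-p[:2]; print('along to lip',r@h,'left',r@[-h[1],h[0]],'heading',s["tool_rot"][2]-np.pi/2+2*np.pi)
E
```

```text
[634.31950052 130.17951973 199.87717667] [ 3.14144764e+00 -1.10181900e-03 -2.87708158e+00] [ 0.24782206  0.00283992 -1.37453527] 7.95
along to lip 209.4646766941867 left -1.8523179896386353 heading 1.8353074037406394
```

View pics/s2.png

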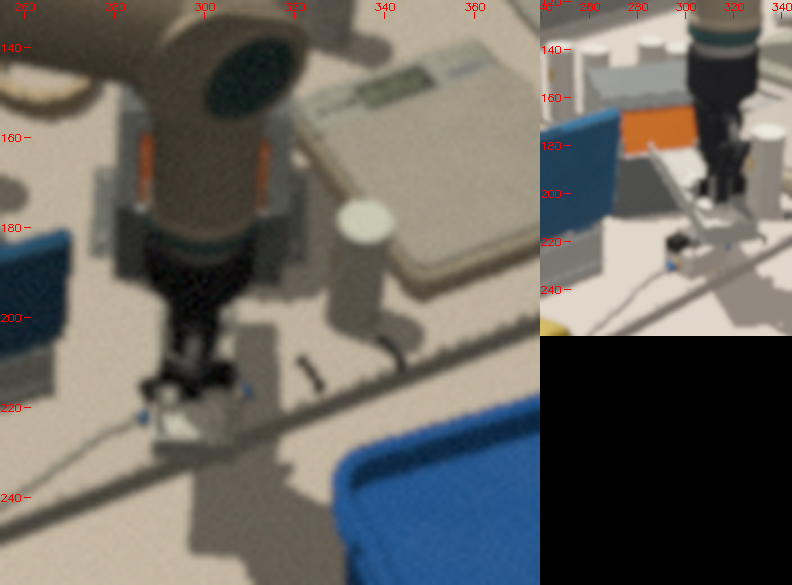

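```bash
python3 - <<'E'
from h import *
D=ctrl.get_image("side"); p,M,s=now()
for l in ((185,30,18),(185,-30,18)): 
    q=proj(D,M@np.array([l[1]-1.6,l[0],102-l[2]])+p); print(q, (q-[240,120])*2.4+[540,0])
E
```

```text
[284.48372064 178.6027573 ] [646.76092954 140.64661751]
[303.94487857 176.65520607] [693.46770856 135.97249456]
```

>>> send_rows([
  [[0, 0, -0.1, 0, 0, 0], [0, 0.1, -0.3, 0, 0, 0], [0, 0.4, -0.4, 0, 0, 0], [0, 1, -0.4, 0, 0, 0], [0, 1.8, -0.4, 0, 0, 0], [0, 2.8, -0.4, 0, 0, 0], [0, 3.8, -0.4, 0, 0, 0], [0, 4.6, -0.4, 0, 0, 0], [0, 5.2, -0.4, 0, 0, 0], [0, 5.5, -0.4, 0, 0, 0]],
])

```text
clock: 9.1
eef_pos: [620.0, 183.8, 204.5]
tool_rot: [-3.141, -0.0, -2.876]
force: [0.1, -1.1, -1.2]
width: 12.8
gripper_force: 58.6
```

>>> send_rows([
  [[0, 0.1, 0, 0, 0, 0], [0, 0.4, 0, 0, 0, 0], [0, 1, 0, 0, 0, 0], [0, 1.8, 0, 0, 0, 0], [0, 2.8, 0, 0, 0, 0], [0, 3.8, 0, 0, 0, 0], [0, 4.8, 0, 0, 0, 0], [0, 5.8, 0, 0, 0, 0], [0, 6.4, 0, 0, 0, 0], [0, 6.7, 0, 0, 0, 0]],
])

```text
clock: 10.1
eef_pos: [603.8, 241.1, 202.9]
tool_rot: [-3.127, -0.004, -2.879]
force: [3.6, -14.2, -1.6]
width: 13.2
gripper_force: 78.9
```

```bash
python3 - <<'E'
from h import *
d=wcam(); p,M,s=now(); print(p,s["tool_rot"],s["force"],s["clock"],s["qpos"])
D=ctrl.get_image("side")
a=crop(d["pixels"][:,:,::-1].copy(),190,560,0,420,1.35);b=crop(D["pixels"][:,:,::-1].copy(),250,350,120,260,3)
b=cv2.copyMakeBorder(b,0,a.shape[0]-b.shape[0],0,0,cv2.BORDER_CONSTANT)
cv2.imwrite("pics/s3.png",np.hstack([a,b])[:, :800])
l=np.array([580.8,332.7]);h=np.array([np.cos(1.838),np.sin(1.838)])
r=l-p[:2]; print('nose past lip',185-r@h,'left',r@[-h[1],h[0]])
E
```

```text
[603.77311293 241.29577513 202.93010792] [-3.12689396 -0.00421449 -2.87927635] [  2.1345153  -13.78877529  -3.45355235] 10.15 [-0.01503036  0.85283558 -0.74843776  1.58933012  0.67946089  0.98450362
  0.84430591]
nose past lip 90.77372268518171 left -1.9760831800899368
```

View pics/s3.png

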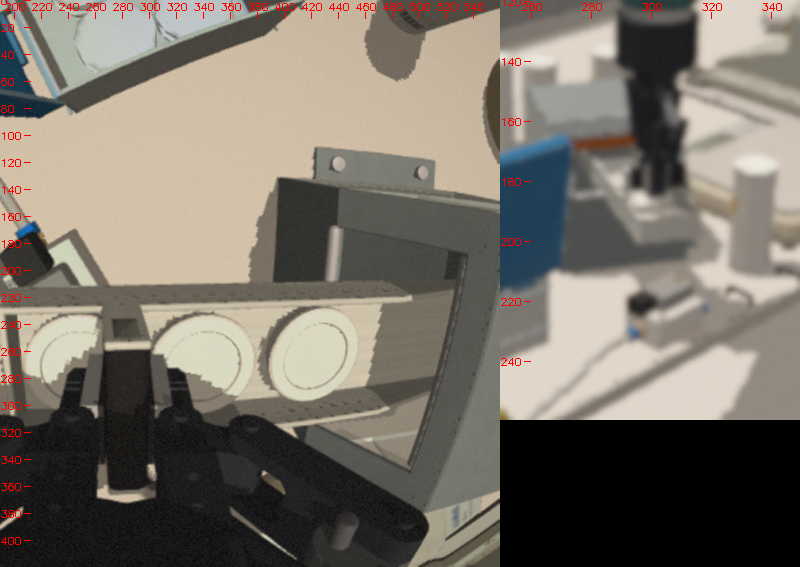

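>>> send_rows([
  [[0, -0.2, 0, 0, 0, 0], [0, -0.7, 0, 0, 0, 0], [0, -1.4, 0, 0, 0, 0], [0, -2.2, 0, 0, 0, 0], [0, -3, 0, 0, 0, 0], [0, -3.8, 0, 0, 0, 0], [0, -4.3, 0, 0, 0, 0], [0, -4.6, 0, 0, 0, 0], [0, -4.7, 0, 0, 0, 0], [0, -4.7, 0, 0, 0, 0]],
])

```text
clock: 11.2
eef_pos: [615.5, 202.4, 205.0]
tool_rot: [3.141, 0.001, -2.878]
force: [0.8, -1.8, -2.8]
width: 13.1
gripper_force: 58.9
```

```bash
cat >> h.py <<'E'
lip=np.array([580.8,332.7]); HD=1.838; hv=np.array([np.cos(HD),np.sin(HD)]); lv=np.array([-hv[1],hv[0]])
def pose(th,n,c):
    Nz=90+c-(n-6)*np.tan(th)
    a=n-185*np.cos(th)+102*np.sin(th); z=Nz+185*np.sin(th)+102*np.cos(th)
    return np.r_[lip+a*hv+1.6*lv,z],Rt(HD,th)
def inv(p,M):
    th=np.arcsin(-M[2,1]); a=(p[:2]-lip)@hv
    n=a+185*np.cos(th)-102*np.sin(th); Nz=p[2]-185*np.sin(th)-102*np.cos(th)
    return 'th %.3f n %.1f c %.1f left %.1f nosez %.1f'%(th,n,Nz-90+(n-6)*np.tan(th),(p[:2]-lip)@lv-1.6,Nz)
E
python3 - <<'E'
from h import *
p,M,s=now(); print(inv(p,M),s["force"],p,s["tool_rot"])
for t,n,c in ((0.04,52,8),(.09,52,7),(.14,53,6),(.18,54,6)): print(conv(p,M,*pose(t,n,c)))
E
```

```text
th -0.000 n 50.2 c 13.0 left -0.7 nosez 103.0 [ 0.79135216 -1.78242266 -2.76011759] [615.53054695 202.43193555 204.99011596] [ 3.14131437e+00  1.17872394e-03 -2.87804162e+00]
[ 0.072  0.604 -0.048  0.04   0.001 -0.004]
[ 7.400e-02  1.173e+00 -6.070e-01  9.000e-02  1.000e-03 -4.000e-03]
[ 7.600e-02  1.886e+00 -1.120e+00  1.400e-01  1.000e-03 -4.000e-03]
[ 7.800e-02  2.507e+00 -1.574e+00  1.800e-01  1.000e-03 -4.000e-03]
```

>>> send_rows([
  [[0, 0.2, 0, 0.01, 0, 0], [0, 0.5, 0, 0.035, 0, 0], [0.05, 0.8, -0.25, 0.06, 0, 0], [0.05, 1.17, -0.6, 0.09, 0, 0], [0.05, 1.5, -0.85, 0.115, 0, 0], [0.07, 1.88, -1.12, 0.14, 0, 0], [0.07, 2.1, -1.3, 0.155, 0, 0], [0.07, 2.3, -1.4, 0.165, 0, 0], [0.07, 2.35, -1.45, 0.17, 0, 0], [0.07, 2.35, -1.45, 0.17, 0, 0]],
])

```text
clock: 12.2
eef_pos: [608.2, 225.0, 219.0]
tool_rot: [-2.971, -0.0, -2.877]
force: [-0.4, -1.4, -3.0]
width: 13.0
gripper_force: 58.6
```

```bash
python3 - <<'E'
from h import *
p,M,s=now(); print(inv(p,M),s["force"],p,s["tool_rot"])
for t,n,c in ((.17,54,6),(.17,70,6),(.17,90,6)): print(conv(p,M,*pose(t,n,c)))
E
```

```text
th 0.170 n 53.9 c 5.3 left 0.4 nosez 87.1 [-0.37882012 -1.42880282 -2.99269943] [608.20734722 224.95113831 218.98128377] [-2.97138610e+00 -2.04715089e-04 -2.87738401e+00]
[-0.041 -0.002 -0.061 -0.    -0.001 -0.003]
[-3.700e-02  1.622e+00 -6.200e-02 -0.000e+00 -1.000e-03 -3.000e-03]
[-3.100e-02  3.651e+00 -6.200e-02 -0.000e+00 -1.000e-03 -3.000e-03]
```

>>> send_rows([
  [[0, 0.15, -0.06, 0, 0, 0], [0, 0.4, -0.06, 0, 0, 0], [0, 0.8, -0.06, 0, 0, 0], [0, 1.3, -0.06, 0, 0, 0], [0, 1.9, -0.06, 0, 0, 0], [0, 2.5, -0.06, 0, 0, 0], [0, 3, -0.06, 0, 0, 0], [0, 3.4, -0.06, 0, 0, 0], [0, 3.55, -0.06, 0, 0, 0], [0, 3.6, -0.06, 0, 0, 0]],
])

```text
clock: 13.2
eef_pos: [598.7, 259.8, 213.4]
tool_rot: [-2.972, -0.0, -2.877]
force: [-0.0, -0.8, -2.3]
width: 13.0
gripper_force: 58.6
```

```bash
python3 - <<'E'
from h import *
p,M,s=now(); print(inv(p,M),s["force"],s["tool_rot"])
for t in (.22,.28,.34,.4,.46,.52): print(conv(p,M,*pose(t,88,6)))
d=wcam(); D=ctrl.get_image("side")
a=crop(d["pixels"][:,:,::-1].copy(),190,560,0,420,1.35);b=crop(D["pixels"][:,:,::-1].copy(),250,350,120,260,3)
b=cv2.copyMakeBorder(b,0,a.shape[0]-b.shape[0],0,0,cv2.BORDER_CONSTANT)
cv2.imwrite("pics/s4.png",np.hstack([a,b])[:, :800])
E
```

```text
th 0.170 n 90.1 c 6.1 left 0.4 nosez 81.7 [-0.0443794  -0.82084994 -2.30923162] [-2.97204978e+00 -3.09927110e-04 -2.87682319e+00]
[-0.04   0.398 -0.491  0.05  -0.001 -0.002]
[-3.700e-02  1.186e+00 -1.031e+00  1.100e-01 -1.000e-03 -2.000e-03]
[-3.500e-02  2.039e+00 -1.509e+00  1.700e-01 -1.000e-03 -2.000e-03]
[-3.300e-02  2.955e+00 -1.917e+00  2.300e-01 -1.000e-03 -2.000e-03]
[-3.000e-02  3.933e+00 -2.245e+00  2.900e-01 -1.000e-03 -2.000e-03]
[-2.800e-02  4.970e+00 -2.482e+00  3.500e-01 -1.000e-03 -2.000e-03]
```

>>> send_rows([
  [[0, 0.15, -0.2, 0.02, 0, 0], [0, 0.4, -0.5, 0.05, 0, 0], [0, 0.78, -0.76, 0.08, 0, 0], [0, 1.18, -1.03, 0.11, 0, 0], [0, 1.6, -1.27, 0.14, 0, 0], [0, 2.04, -1.5, 0.17, 0, 0], [0, 2.5, -1.72, 0.2, 0, 0], [0, 2.95, -1.92, 0.23, 0, 0], [0, 3.44, -2.1, 0.26, 0, 0], [0, 3.93, -2.25, 0.29, 0, 0]],
])

```text
clock: 14.3
eef_pos: [587.8, 300.8, 229.2]
tool_rot: [-2.679, 0.0, -2.877]
force: [0.9, -1.2, -1.8]
width: 13.3
gripper_force: 58.7
```

```bash
python3 - <<'E'
from h import *
p,M,s=now(); print(inv(p,M),s["force"],s["tool_rot"],s["qpos"])
for t in (.46,.5,.54): print(conv(p,M,*pose(t,88,6)))
E
```

```text
th 0.462 n 87.5 c 6.0 left 0.1 nosez 55.4 [ 0.92885495 -1.20216199 -1.82447574] [-2.67922407e+00  1.91819460e-04 -2.87737968e+00] [-0.39502185  0.86264392 -0.55381491  1.45355061  0.82566171  1.33040127
  0.62030789]
[-0.007  0.022  0.022 -0.002 -0.001 -0.003]
[-0.005  0.629 -0.337  0.038 -0.001 -0.003]
[-3.000e-03  1.273e+00 -6.630e-01  7.800e-02 -1.000e-03 -3.000e-03]
```

Tilt further to about 31° and let the caps slide.

>>> send_rows([
  [[0, 0.3, -0.17, 0.019, 0, 0], [0, 0.63, -0.34, 0.038, 0, 0], [0, 0.95, -0.5, 0.058, 0, 0], [0, 1.27, -0.66, 0.078, 0, 0], [0, 1.27, -0.66, 0.078, 0, 0], [0, 1.27, -0.66, 0.078, 0, 0], [0, 1.27, -0.66, 0.078, 0, 0], [0, 1.27, -0.66, 0.078, 0, 0], [0, 1.27, -0.66, 0.078, 0, 0], [0, 1.27, -0.66, 0.078, 0, 0]],
])

```text
clock: 15.3
eef_pos: [584.2, 313.9, 229.5]
tool_rot: [-2.604, 0.0, -2.878]
force: [-0.8, -1.2, -1.6]
width: 12.8
gripper_force: 58.8
```

```bash
python3 - <<'E'
from h import *
p,M,s=now(); print(inv(p,M),s["force"])
d=wcam(); D=ctrl.get_image("scene")
a=crop(d["pixels"][:,:,::-1].copy(),180,560,0,420,1.3);b=crop(D["pixels"][:,:,::-1].copy(),255,355,120,260,3)
b=cv2.copyMakeBorder(b,0,a.shape[0]-b.shape[0],0,0,cv2.BORDER_CONSTANT)
cv2.imwrite("pics/s5.png",np.hstack([a,b])[:, :800])
E
```

```text
th 0.538 n 87.6 c 5.8 left 0.0 nosez 47.1 [-0.80088829 -1.21559609 -1.62265381]
```

View pics/s5.png

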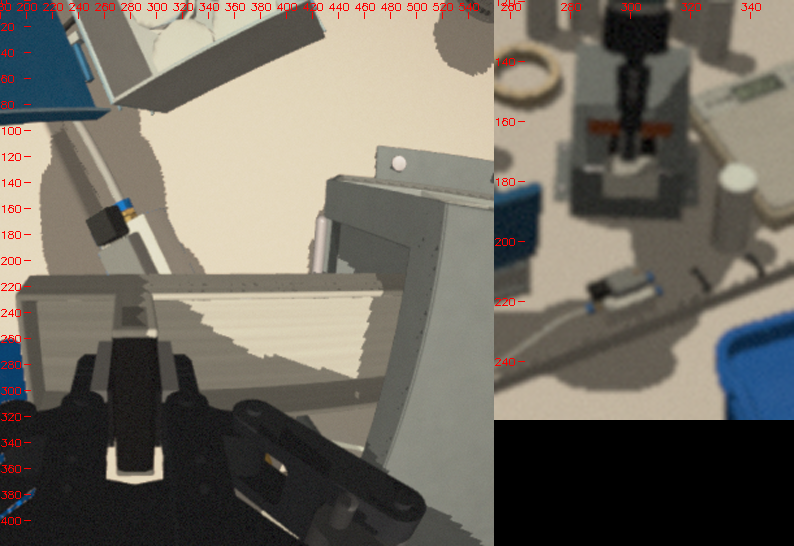

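>>> send_rows([
  [[0, 0.4, -0.3, 0.04, 0, 0], [0, 0.9, -0.6, 0.08, 0, 0], [0, 0.4, -0.7, 0.08, 0, 0], [0, 1.2, -0.6, 0.08, 0, 0], [0.3, 0.5, -0.7, 0.08, 0, 0], [-0.3, 1.2, -0.6, 0.08, 0, 0], [0.3, 0.5, -0.7, 0.08, 0, 0], [0, 0.9, -0.6, 0.08, 0, 0], [0, 0.9, -0.6, 0.08, 0, 0], [0, 0.9, -0.6, 0.08, 0, 0]],
])

```text
clock: 16.4
eef_pos: [581.5, 324.6, 229.9]
tool_rot: [-2.524, 0.0, -2.878]
force: [1.4, -1.1, -2.1]
width: 13.2
gripper_force: 58.8
```

```bash
python3 - <<'E'
from h import *
p,M,s=now(); print(inv(p,M),s["force"])
# white pixels in scoop interior, wrist view: profile of brightness along scoop axis
d=wcam(); im=d["pixels"].astype(int)
for x in range(-35,150,10):
    P=np.array([M@np.array([y,x,102-3])+p for y in range(-20,24,5)])
    uv=wproj(d,P).round().astype(int); print(x,[int(im[v,u].mean()) if 0<=v<420 and 0<=u<560 else -1 for u,v in uv])
for t,n,c in ((.54,88,8),(.4,88,8),(.25,88,8),(.17,88,8),(.17,54,8)): print(t,n,conv(p,M,*pose(t,n,c)))
E
```

```text
th 0.618 n 83.7 c 4.8 left -0.1 nosez 39.6 [ 1.36552118 -1.06366767 -2.05533281]
-35 [120, 121, 115, 121, 125, 122, 119, 126, 85]
-25 [29, 77, 116, 120, 125, 124, 120, 123, 83]
-15 [77, 77, 73, 105, 124, 122, 121, 120, 86]
-5 [28, 29, 32, 28, 121, 85, 85, 86, 85]
5 [23, 23, 23, 28, 122, 69, 62, 86, 84]
15 [75, 75, 76, 74, 122, 122, 121, 125, 87]
25 [22, 34, 116, 123, 126, 121, 119, 122, 85]
35 [119, 120, 119, 120, 123, 121, 118, 120, 118]
45 [118, 121, 118, 118, 120, 123, 120, 197, 116]
55 [120, 119, 118, 119, 119, 119, 201, 203, 115]
65 [117, 117, 123, 121, 173, 202, 201, 204, 110]
75 [117, 118, 120, 203, 205, 204, 201, 205, 115]
85 [121, 119, 204, 206, 204, 203, 202, 204, 117]
95 [122, 200, 204, 204, 204, 203, 204, 203, 116]
105 [200, 200, 203, 205, 204, 204, 200, 202, 120]
115 [199, 198, 132, 124, 198, 182, 122, 179, 132]
125 [122, 119, 120, 121, 119, 120, 122, 120, 92]
135 [95, 90, 95, 97, 97, 98, 97, 98, 95]
145 [120, 131, 118, 125, 118, 129, 126, 130, 128]
0.54 88 [ 0.011 -0.927  0.466 -0.078 -0.001 -0.003]
0.4 88 [ 4.000e-03 -2.796e+00  2.055e+00 -2.180e-01 -1.000e-03 -3.000e-03]
0.25 88 [-3.000e-03 -4.254e+00  4.032e+00 -3.680e-01 -1.000e-03 -3.000e-03]
0.17 88 [-6.000e-03 -4.814e+00  5.154e+00 -4.480e-01 -1.000e-03 -3.000e-03]
0.17 54 [-1.700e-02 -7.923e+00  6.648e+00 -4.480e-01 -1.000e-03 -3.000e-03]
```

>>> send_rows([
  [[0, -0.2, -0.1, 0, 0, 0], [0, -0.7, -0.2, 0, 0, 0], [0, -1.5, -0.2, 0, 0, 0], [0, -2.5, -0.2, 0, 0, 0], [0, -3.8, -0.2, 0, 0, 0], [0, -5.2, -0.2, 0, 0, 0], [0, -6.6, -0.2, 0, 0, 0], [0, -8.2, -0.2, 0, 0, 0], [0, -10, -0.2, 0, 0, 0], [0, -12, -0.2, 0, 0, 0]],
])

```text
clock: 17.45
eef_pos: [606.8, 230.4, 302.1]
tool_rot: [-2.524, 0.0, -2.877]
force: [-0.2, 0.3, -0.7]
width: 13.2
gripper_force: 58.9
```

```bash
python3 - <<'E'
from h import *
p,M,s=now(); print(inv(p,M),s["force"],p)
d=wcam(); im=d["pixels"].astype(int); cv2.imwrite("pics/w6.png",d["pixels"][:,:,::-1])
for x in range(35,185,10):
    P=np.array([M@np.array([y,x,102-3])+p for y in range(-20,24,5)])
    uv=wproj(d,P).round().astype(int); print(x,[int(im[v,u].mean()) if 0<=v<420 and 0<=u<560 else -1 for u,v in uv])
# orange count in mouth
hsv=cv2.cvtColor(d["pixels"],cv2.COLOR_RGB2HSV); m=cv2.inRange(hsv,(5,170,80),(18,255,255)); print('orange',m.sum()//255)
S=ctrl.get_image("scene");m=cv2.inRange(cv2.cvtColor(S["pixels"],cv2.COLOR_RGB2HSV),(3,150,60),(20,255,255))[140:200,260:340];print('scene orange',m.sum()//255)
for r in (1,2,3): pass
q=p+[0,0,0]; T=np.r_[p[:2]-30*hv,330]
print(conv(p,M,T,Rt(HD,0)))
E
```

```text
th 0.617 n -13.7 c 7.9 left 0.4 nosez 111.8 [-0.24492596  0.29713865 -0.69878941] [606.75805888 230.43023827 302.10231964]
35 [120, 122, 121, 121, 126, 123, 120, 124, 86]
45 [121, 124, 121, 124, 126, 122, 122, 124, 85]
55 [118, 122, 121, 124, 124, 123, 119, 122, 88]
65 [121, 119, 123, 123, 124, 119, 120, 123, 87]
75 [121, 121, 122, 124, 123, 123, 120, 127, 85]
85 [120, 121, 122, 125, 122, 125, 119, 122, 118]
95 [123, 119, 123, 122, 125, 121, 189, 206, 116]
105 [122, 121, 122, 124, 135, 205, 204, 204, 122]
115 [120, 120, 131, 208, 207, 207, 205, 205, 131]
125 [120, 205, 210, 207, 207, 207, 204, 206, 142]
135 [206, 206, 208, 207, 205, 207, 206, 208, 153]
145 [204, 204, 207, 209, 206, 208, 208, 206, 147]
155 [203, 206, 209, 207, 205, 208, 206, 207, 185]
165 [206, 206, 207, 205, 205, 207, 205, 204, 185]
175 [205, 206, 205, 205, 203, 204, 207, 204, 164]
orange 1514
scene orange 241
[-9.000e-03 -4.061e+00 -5.390e-01 -6.170e-01 -1.000e-03 -3.000e-03]
```

>>> send_rows([
  [[0, -0.8, -0.1, -0.08, 0, 0], [0, -1.6, -0.2, -0.16, 0, 0], [0, -2.4, -0.3, -0.24, 0, 0], [0, -3, -0.4, -0.34, 0, 0], [0, -3.5, -0.5, -0.44, 0, 0], [0, -3.8, -0.5, -0.53, 0, 0], [0, -4.06, -0.54, -0.6, 0, 0], [0, -4.06, -0.54, -0.617, 0, 0], [0, -4.06, -0.54, -0.617, 0, 0]],
])

```text
clock: 18.45
eef_pos: [614.4, 201.7, 328.7]
tool_rot: [-3.14, -0.001, -2.878]
force: [0.0, -0.6, -1.3]
width: 13.5
gripper_force: 58.9
```

```bash
python3 - <<'E'
from h import *
p,M,s=now(); print(p,s["tool_rot"],s["force"])
S=ctrl.get_image("scene");m=cv2.inRange(cv2.cvtColor(S["pixels"],cv2.COLOR_RGB2HSV),(3,150,60),(20,255,255))[140:200,260:340];print('scene orange',m.sum()//255)
e=np.array([517,-86,325]); h0=1.835;h1=.395
mid=(p+e)/2; hm=(h0+h1)/2
print(conv(p,M,mid,Rt(hm))); print(conv(mid,Rt(hm),e,Rt(h1)))
E
```

```text
[614.43610804 201.74853002 328.6627814 ] [-3.13998052e+00 -5.82799352e-04 -2.87836741e+00] [ 0.04919829 -0.61449185 -1.30341096]
scene orange 110
[ 8.4470e+00 -1.2624e+01  2.0800e-01 -2.0000e-03  0.0000e+00  7.1900e-01]
[ -1.959 -15.063   0.183   0.      0.      0.72 ]
```

>>> send_rows([
  [[0.2, -0.3, 0, 0, 0, 0.02], [0.8, -1.2, 0, 0, 0, 0.07], [1.8, -2.7, 0, 0, 0, 0.15], [3, -4.5, 0, 0, 0, 0.25], [4.3, -6.4, 0, 0, 0, 0.36], [5.6, -8.4, 0, 0, 0, 0.47], [6.8, -10.2, 0, 0, 0, 0.58], [7.7, -11.5, 0.1, 0, 0, 0.66], [8.3, -12.4, 0.2, 0, 0, 0.705], [8.45, -12.6, 0.2, 0, 0, 0.72]],
])

```text
clock: 19.5
eef_pos: [565.2, 58.1, 327.0]
tool_rot: [-3.14, 0.001, 2.685]
force: [0.0, 0.3, -1.2]
width: 13.4
gripper_force: 58.8
```

>>> send_rows([
  [[0, -0.3, 0, 0, 0, 0.02], [-0.2, -1.4, 0, 0, 0, 0.07], [-0.4, -3.2, 0, 0, 0, 0.15], [-0.7, -5.4, 0, 0, 0, 0.25], [-1, -7.7, 0, 0, 0, 0.36], [-1.3, -10, 0, 0, 0, 0.47], [-1.6, -12.2, 0, 0, 0, 0.58], [-1.8, -13.8, 0.1, 0, 0, 0.66], [-1.95, -14.8, 0.2, 0, 0, 0.705], [-1.95, -15.05, 0.2, 0, 0, 0.72]],
])

```text
clock: 20.5
eef_pos: [516.6, -86.1, 325.1]
tool_rot: [-3.141, 0.001, 1.963]
force: [-0.2, 1.0, -1.7]
width: 13.3
gripper_force: 58.9
```

```bash
python3 - <<'E'
from h import *
S=ctrl.get_image("scene");p,M,s=now(); print(p,s["tool_rot"],s["force"],s["clock"])
m=cv2.inRange(cv2.cvtColor(S["pixels"],cv2.COLOR_RGB2HSV),(3,150,60),(20,255,255))[140:200,260:340];print('scene orange',m.sum()//255)
I=cv2.imread("pics/scene0.png");m=cv2.inRange(cv2.cvtColor(I,cv2.COLOR_BGR2HSV),(3,150,60),(20,255,255))[140:200,260:340];print('orig orange',m.sum()//255)
print('diff hopper', np.abs(I[155:185,280:320,::-1].astype(int)-S["pixels"][155:185,280:320]).mean())
# scoop caps?
for x in (500,550,597): pass
print(conv(p,M,[517,-86,104],Rt(.393)))
E
```

```text
[516.77536988 -85.51577874 325.18437123] [-3.14126850e+00  9.69913804e-04  1.96405049e+00] [ 0.29398933 -0.84325186 -0.39162777] 20.55
scene orange 393
orig orange 395
diff hopper 4.195555555555556
[-3.2000e-02  9.0000e-03  2.2118e+01 -0.0000e+00  1.0000e-03  0.0000e+00]
```

>>> send_rows([
  [[0, 0, 2, 0, 0, 0], [0, 0, 5, 0, 0, 0], [0, 0, 8.5, 0, 0, 0], [0, 0, 12, 0, 0, 0], [0, 0, 15.5, 0, 0, 0], [0, 0, 18.5, 0, 0, 0], [0, 0, 20.5, 0, 0, 0], [0, 0, 21.5, 0, 0, 0], [0, 0, 21.8, 0, 0, 0], [0, 0, 21.8, 0, 0, 0]],
])

```text
clock: 21.55
eef_pos: [517.6, -84.7, 107.5]
tool_rot: [3.141, 0.001, 1.967]
force: [0.4, 0.2, -1.3]
width: 13.0
gripper_force: 58.8
```

>>> send_rows([
  [[0, 0, 0.1, 0, 0, 0], [0, 0, 0.2, 0, 0, 0], [0, 0, 0.3, 0, 0, 0], [0, 0, 0.4, 0, 0, 0], [0, 0, 0.5, 0, 0, 0], [0, 0, 0.5, 0, 0, 0], [0, 0, 0.5, 0, 0, 0]],
])

```text
clock: 22.25
eef_pos: [517.3, -85.4, 102.5]
tool_rot: [3.141, 0.001, 1.966]
force: [-1.7, -0.6, 2.7]
width: 12.9
gripper_force: 59.2
```

>>> send_rows([
  [[0, 0, 0.05, 0, 0, 0], [0, 0, 0.05, 0, 0, 0], [0, 0, 0.05, 0, 0, 0]],
])

```text
clock: 22.55
eef_pos: [517.3, -85.4, 102.4]
tool_rot: [3.141, 0.002, 1.966]
force: [-1.3, -0.6, 7.6]
width: 13.0
gripper_force: 60.0
```

>>> send_rows([
  [[0, 0, 0, 0, 0, 0], [0, 0, 0, 0, 0, 0], [0, 0, 0, 0, 0, 0], [0, 0, 0, 0, 0, 0], [0, 0, 0, 0, 0, 0], [0, 0, 0, 0, 0, 0]],
], grip=110)

```text
clock: 23.15
eef_pos: [517.0, -85.3, 101.7]
tool_rot: [-3.141, 0.001, 1.966]
force: [0.6, -0.2, -0.6]
width: 48.5
gripper_force: 0.0
```

>>> send_rows([
  [[0, 0, -0.5, 0, 0, 0], [0, 0, -1.5, 0, 0, 0], [0, 0, -3, 0, 0, 0], [0, 0, -5, 0, 0, 0], [0, 0, -8, 0, 0, 0], [0, 0, -11, 0, 0, 0], [0, 0, -14, 0, 0, 0], [0, 0, -16, 0, 0, 0], [0, 0, -16, 0, 0, 0], [0, 0, -16, 0, 0, 0]],
])

```text
clock: 24.15
eef_pos: [516.8, -85.3, 262.4]
tool_rot: [3.141, 0.002, 1.966]
force: [-0.9, -0.0, -0.1]
width: 48.3
gripper_force: 0.0
```

```bash
python3 - <<'E'
from h import *
p,M,s=now(); print(p,s["width"],s["clock"])
d=wcam(); im=d["pixels"].astype(int)
c=np.array([517.6,-87,0]);h=.395;X=np.array([np.cos(h),np.sin(h),0]);Y=np.array([-X[1],X[0],0])
for x in range(-35,185,20):
    uv=wproj(d,np.array([c+x*X+y*Y+[0,0,3] for y in range(-20,24,5)])).round().astype(int)
    print(x,[int(im[v,u].mean()) if 0<=v<420 and 0<=u<560 else -1 for u,v in uv])
print('bar dark', [im[tuple(wproj(d,c+y*Y+[0,0,58]).round().astype(int)[::-1])].mean() for y in (-20,0,20)])
E
```

```text
[516.84097842 -85.26397623 262.40426736] 48.33974450771675 24.15
-35 [108, 107, 113, 106, 108, 109, 105, 108, 133]
-15 [106, 106, 111, 106, 108, 109, 182, 192, 196]
5 [24, 35, 36, 36, 36, 36, 40, 75, 80]
25 [106, 181, 192, 187, 190, 188, 186, 188, 193]
45 [186, 183, 192, 188, 190, 187, 186, 186, 195]
65 [183, 184, 193, 187, 188, 186, 186, 188, 192]
85 [107, 181, 193, 190, 185, 186, 184, 187, 191]
105 [109, 186, 193, 186, 186, 189, 188, 188, 194]
125 [187, 187, 193, 189, 186, 187, 187, 188, 194]
145 [190, 189, 189, 190, 187, 190, 185, 188, 195]
165 [190, 187, 189, 186, 185, 190, 185, 183, 190]
bar dark [np.float64(23.333333333333332), np.float64(38.0), np.float64(36.666666666666664)]
```

The scoop is empty and flat on the table where it started, the flap is shut, and the gripper is clear of everything, so I'm handing in.

```bash
python3 -c "
from cell import ctrl
print(ctrl.finish_job())"
```

```text
the job is handed in; nothing more can be done
None
```

I tipped the caps into the hopper, drew the scoop out, set it down empty and flat where it started, and handed the job in at about 24 s. The images showed the scoop empty and the flap shut, but I never saw the caps inside the hopper, and hand-in returned no verdict.

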